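Tip the tray of limes into the juicer's feed hopper

ROBOT

A 6-joint arm with a two-finger parallel gripper is mounted at the origin on the work surface. World frame = base frame: x ahead of the robot, y to its left, z up, the work surface at z = 0. Lengths are in mm, angles in degrees, forces in N, time in s.
With the tool pointing down it reaches from about 300 to 850 mm from the base axis. Payload 4.2 kg.
Tool frame: the origin (TCP) lies midway between the tips of the shut fingers; the grasp point (between the pads) lies 19 mm behind it; z points along the fingers, y is the line along which they close (so a half turn about z gives the same grasp; the last joint's range is limited). The gripper opens to 91 mm and grips with 3 to 60 N. Pads are 32 mm wide; open, the fingers measure 118 mm over their backs; the gripper's body (76 mm by 178 mm) begins 60 mm behind the grasp point.
Start: joints at [-77.12, 18.312, 89.639, -0, 72.044, -1.146], TCP at [139.361, -557.873, 213.976] pointing down, gripper open.
Joint ranges: [-177.97, 177.97], [-48.28, 115.42], [12.27, 149.76], [-77.06, 257.06], [2.81, 150.46], [-146.56, 146.56]. Speed limits (degrees/s): [147.25, 147.25, 180, 180, 180, 180].

INTERFACE

Orientations are given as [roll, pitch, yaw] about the fixed x, y, z axes, in that order (R = Rz(yaw) Ry(pitch) Rx(roll)).
In Python, from workcell import state, grab_frame, camera_model, workorder gives the robot as it stands.
- The arm moves only by the tool carry_out, never from a script. Its argument "commands" is a list of rows, each a list of 7 numbers: the turn, a rotation vector about the tool's x, y, z in degrees, then the shift along the tool's x, y, z in mm, then the opening, from -1 (shut) to 1 (fully open). In form: [[ax, ay, az, dx, dy, dz, hand], ...]. A call has 1 to 20 rows; each row is the pose to reach, as a shift and turn from the pose commanded when the call began, along the tool's axes at that moment; what a row does not reach only later rows make up. A row lasts 1/10 s, in which the tool goes at most 50 mm and 8.59 degrees, less where a joint would pass 70% of its speed; a pose out of reach is approached as far as the arm can. A call with a gripper value outside its range is refused whole. The fingers move at their own pace and stop on an object; "force" is the grip in N (left out, the last holds). Time passes only in rows, so rows that repeat a pose let the fingers close. It gives the time, the measured TCP pose, the force, the opening and the grip force at its end, in the units of the state.
- state(): the state, without advancing time (a new reading comes with each control period).
- grab_frame(name): name is "scene" or "top"; returns the picture (420x560x3 uint8, red, green, blue); there is no depth.
- camera_model(name): a dict with "fx", "fy", "cx", "cy" (pixels), "dist" ([k1, k2, p1, p2, k3] as OpenCV has them; the pictures are not rectified), "origin" and "rotation" of the camera in the world. Camera axes: x right, y up, looking along -z (the intrinsics and any distortion apply to the point x, -y, -z); pixel columns grow to the right and rows downward; lengths in mm; the calibration is good to about 2 mm. A picture is of the moment at which its call begins. camera_model takes no time and is no camera call.
- workorder.job_done(): hands the job in; it is judged then, once.
The state is a dict: "time_s": time; "qpos": joint angles; "qvel": joint speeds; "effort": joint torques, N m; "ee_pos": TCP position; "ee_rot": TCP orientation; "force": force on the tool from outside, world axes, zero at the start; "torque": the same for the moment, N m; "gripper_width": finger opening in mm; "gripper_force": force on a finger pad.
Only numpy, scipy, OpenCV 4.12 (cv2) and the standard library are available. Lean on these libraries where they do the work, as an engineer would, in place of code of your own. Each camera call takes 0.05 s, during which the arm holds its last target. There are 200 camera calls.

TASK

Lift the tray of limes by its blue bar, keep it level and lay its spout gently on the rim of the steel hopper, which someone may have set higher or lower; then tip it with the spout kept resting on the rim until all six limes lie in the hopper, and only then lift it away. Put the empty tray back upright in the middle of its black mat and let go, leaving the pepper mill, honey jar and cup where they stand.

Things in the scene. Friction and masses are not known exactly. Their poses are not given: they have to be found in the camera images.
- tray: White scoop tray holding six limes, 205 long (x) x 164 wide; about 0.3 kg empty. Origin: centre of the underside below the bar; +x to its open pouring end, z up. Back wall at x = -100 mm; walls 50 high, floor 4 thick. Floor flat to x = 45, then an 18 degree ramp rises to the spout edge at x = 105 mm (underside 19.5 mm up). Limes start behind the ramp.
- tray_grip (a point): centre of the tray's fixed blue handle bar, (0, 0, 120 mm) in the tray's frame; the bar runs along the tray's y, 12 mm thick (x), 24 mm high, 152 mm clear between its two posts
- tray_lip (a point): middle of the underside of the tray's spout edge: (105, 0, 19.5 mm) in the tray's frame
- hopper: Feed hopper: a fixed black square stand (262 mm outside, 70 mm high) holding an open steel tub, 250 x 250 mm outside, walls 6 mm. The tub was set to some height: its rim lies 115 to 145 mm above the counter, no reading is given; it does not move under load. V floor, 47 to 16 mm above the tub's bottom. Origin: underside centre; x, y parallel to its sides. Grey box, 70 mm high, 40 mm out at +x.
- mat: Fixed black rubber mat 270 (x) x 220 (y) x 4 mm on which the tray stands. Origin: centre of its underside.
- mill: Wooden pepper mill, 54 mm wide, 175 mm high, loose bystander. Origin: centre of its foot.
- honey: Honey jar, 64 mm wide, 85 mm high, loose bystander. Origin: centre of its foot.
- cup: Blue cup, 72 mm wide, 60 mm high, loose bystander. Origin: centre of its foot.
- lime0: Green lime, about 42 mm thick and 50 mm long (its y axis), 55 g; rolls easily. Origin: its centre.
- lime1: Green lime, about 42 mm thick and 50 mm long (its y axis), 55 g; rolls easily. Origin: its centre.
- lime2: Green lime, about 42 mm thick and 50 mm long (its y axis), 55 g; rolls easily. Origin: its centre.
- lime3: Green lime, about 42 mm thick and 50 mm long (its y axis), 55 g; rolls easily. Origin: its centre.
- lime4: Green lime, about 42 mm thick and 50 mm long (its y axis), 55 g; rolls easily. Origin: its centre.
- lime5: Green lime, about 42 mm thick and 50 mm long (its y axis), 55 g; rolls easily. Origin: its centre.
There are look-alikes about, which are no part of the job. What is shaped like the lime3 but brown or purple is not meant. Leave any orange look-alike of the lime1 alone.

How it is judged:
By the outcome, as a careful person would: the job done as asked, in the order asked, and still so for the second after the job is handed in, with the robot touching nothing.
It also fails if it takes over 72 s, if anything falls off the work surface, if the arm or the gripper's body presses on something with over 40 N, if the wrist force passes 120 N, or if a joint passes its speed limit or range.

## Working session

There is one attempt and no reset: what is moved stays moved. The work goes in short steps, Python scripts to look and compute and a tool call to move; the robot and the scene stay as the last step left them, time stands still between calls to the robot, and variables do not carry over. Pictures are saved under pics/ and viewed, at most 10 in all, crops included, and the job is handed in when it is done.

Besides the shell and the picture viewer there is one more tool, called after "Request:" by a JSON object that holds its "op" and its "data". carry_out: Moves the arm, as the interface text tells. Its arguments: {"type":"object","properties":{"commands":{"type":"array"},"force":{"type":"number"}},"required":["commands"]}

```bash
mkdir -p pics && ls
python3 - <<'E'
from workcell import *
import cv2
for n in("scene","top"):
    cv2.imwrite(f"pics/{n}0.png",grab_frame(n)[:,:,::-1]); m=camera_model(n);print(n,m)
s=state();print(s)
E
```

```text
pics
scene {'fx': 450.7210194969019, 'fy': 450.7210194969019, 'cx': 277.11396999027306, 'cy': 213.1343563551342, 'dist': array([-0.12924946,  0.        ,  0.        ,  0.        ,  0.        ]), 'origin': array([1139.09926604,  -71.92628189,  985.02372687]), 'rotation': array([35.57768344,  0.85083686, 86.94122792])}
top {'fx': 431.4695132443317, 'fy': 431.4695132443317, 'cx': 276.75832436619896, 'cy': 209.84289296844523, 'dist': array([0.04809112, 0.        , 0.        , 0.        , 0.        ]), 'origin': array([ 375.39850263,  -63.28117575, 1056.25876161]), 'rotation': array([  8.66950679,   0.74306485, -90.20319948])}
{'time_s': 0.1, 'qpos': array([-7.71206625e+01,  1.83452049e+01,  8.96991933e+01, -4.50499975e-04,
        7.20435938e+01, -1.14585609e+00]), 'qvel': array([-0.05404367, -0.15594173, -0.12467158, -0.0768472 ,  0.03434666,
       -0.01560503]), 'effort': array([ 2.77847982e-05, -4.13332307e+01, -2.32509631e+01,  7.28748646e-02,
        4.21475410e-02, -5.49319975e-05]), 'ee_pos': array([ 139.2485915 , -557.41871083,  213.2336643 ]), 'ee_rot': array([-1.79912017e+02, -1.33137269e-03,  1.40253318e+01]), 'force': array([-0.22845966, -0.06841716, -0.60354752]), 'torque': array([-0.04342141,  0.00040911, -0.03851076]), 'gripper_force': 0.0, 'gripper_width': 90.96375701799073}
```

View pics/scene0.png

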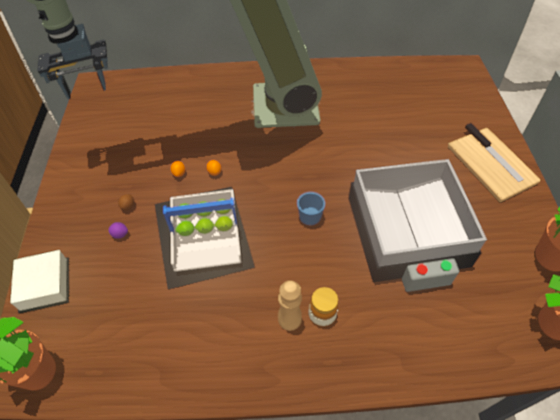

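View pics/top0.png

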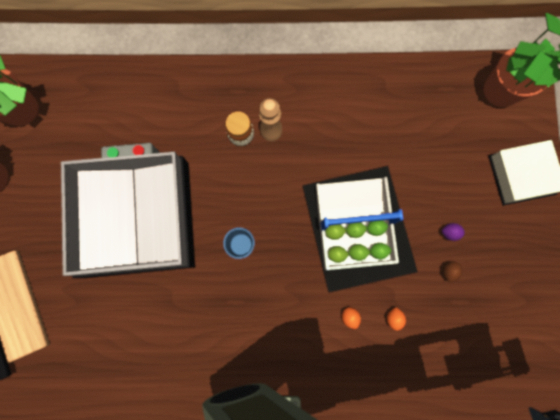

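Scene view: the tray is near (205,230) with six limes inside, the mat is black, and the hopper is near (415,215). The cup is at (311,209), the mill at (290,305) and the honey jar at (324,306). The six green limes in the tray are the ones meant. Oranges (178,169) and (214,167), purple (118,230) and brown (126,203) are look-alikes. In the top view the tray is at (358,225) and its spout points up the image, which is world +x.

```bash
cat > h.py <<'E'
import numpy as np,cv2
from scipy.spatial.transform import Rotation as Rn
from scipy.optimize import least_squares
from workcell import *
def cam(n):
    m=camera_model(n);K=np.array([[m['fx'],0,m['cx']],[0,m['fy'],m['cy']],[0,0,1]])
    R=Rn.from_euler('xyz',m['rotation'],degrees=True).as_matrix()@np.diag([1,-1,-1]) # cv cam->world
    return K,m['dist'],R,m['origin']
def proj(n,P):
    K,d,R,o=cam(n);c=(np.atleast_2d(P)-o)@R
    return cv2.projectPoints(c,np.zeros(3),np.zeros(3),K,d)[0][:,0]
def back(n,px,z):
    K,d,R,o=cam(n);u=cv2.undistortPoints(np.float64(px).reshape(-1,1,2),K,d)[:,0]
    v=np.c_[u,np.ones(len(u))]@R.T
    return o+v*((z-o[2])/v[:,2])[:,None]
E
python3 - <<'E'
from h import *
for n in("scene","top"):
    im=cv2.imread(f"pics/{n}0.png");hsv=cv2.cvtColor(im,cv2.COLOR_BGR2HSV)
    m=cv2.inRange(hsv,(105,140,60),(125,255,255));k,l,st,c=cv2.connectedComponentsWithStats(m)
    for i in range(1,k):
        if st[i,4]>60:
            r=cv2.minAreaRect(np.argwhere(l==i)[:,::-1].astype(np.float32));print(n,st[i],c[i],r, np.round(back(n,cv2.boxPoints(r),136)[:,:2]).tolist())
    a=cv2.imread(f"pics/{n}0.png")
t=cv2.imread("pics/top0.png");s=cv2.imread("pics/scene0.png")
def crop(im,x,y,w,h,f):
    return cv2.resize(im[y:y+h,x:x+w],None,fx=f,fy=f,interpolation=cv2.INTER_CUBIC)
# hopper: top crop x50..200,y140..290 ; scene x340..490,y155..305
cv2.imwrite("pics/hop.png",np.hstack([crop(t,50,140,160,150,2.5),crop(s,340,150,160,150,2.5)]))
cv2.imwrite("pics/tray.png",np.hstack([crop(t,295,155,130,150,3),crop(s,145,175,130,150,3)]))
E
```

```text
scene [163 199  70  15 266] [194.82330827 206.08646617] ((197.45370483398438, 206.0570526123047), (7.0660176277160645, 69.76951599121094), 84.03550720214844) [[494.0, -323.0], [483.0, -157.0], [504.0, -156.0], [515.0, -319.0]]
top [322 210  81  19 441] [365.78684807 218.74603175] ((361.71966552734375, 220.2263641357422), (11.420384407043457, 80.5000991821289), 82.97159576416016) [[494.0, -147.0], [515.0, -318.0], [490.0, -320.0], [470.0, -149.0]]
```

View pics/hop.png

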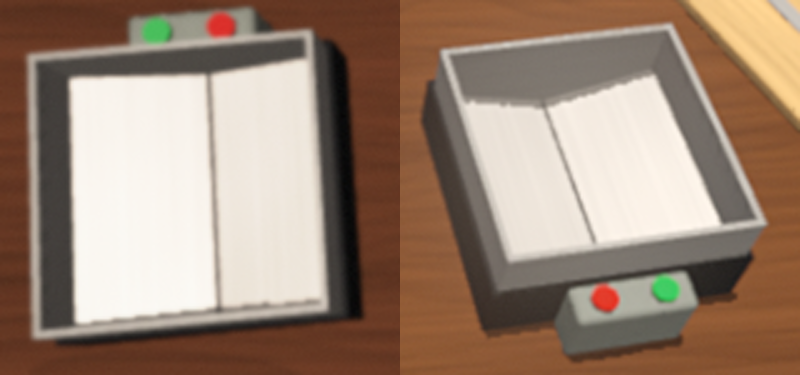

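View pics/tray.png

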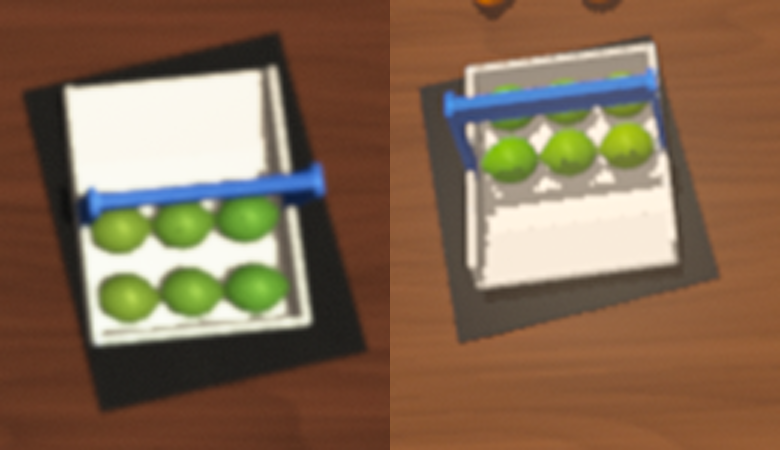

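Crop details: the hopper rim corners are clear in both views and so are the mat corners. The tray's bar runs between (88,203) and (320,180) in the left crop. I'll fit poses from these.

Run:
```python
from h import *
A=np.array
def T(p,x,y,w):
    c,s=np.cos(w),np.sin(w);p=A(p,float).reshape(-1,3);return p@A([[c,s,0],[-s,c,0],[0,0,1]])+[x,y,0]
def fit(model,obs,x0,name):
    f=lambda v:np.concatenate([(proj(n,T(model(v)[n],*v[:3]))-o).ravel() for n,o in obs.items()])
    r=least_squares(f,x0,loss='soft_l1');v=r.x.copy();v[2]=np.degrees(v[2]);print(name,v.round(1),np.round(f(r.x).reshape(-1,2),1).tolist())
t=lambda p,f,o:A(p,float)/f+o
h=125;sq=A([[h,h],[h,-h],[-h,-h],[-h,h]])
mh=lambda v:{'top':np.c_[sq,[v[3]]*4],'scene':np.c_[sq[[2,3,0,1]],[v[3]]*4]}
fit(mh,{'top':t([[28,58],[312,33],[327,311],[35,338]],2.5,[50,140]),'scene':t(A([[442,50],[673,26],[765,222],[510,262]])-[400,0],2.5,[340,150])},[480,250,0,130],'hopper')
m4=A([[135,110,4],[135,-110,4],[-135,-110,4],[-135,110,4]])
fit(lambda v:{'top':m4,'scene':m4[[2,3,0,1]]},{'top':t([[25,92],[277,34],[366,350],[101,410]],3,[295,155]),'scene':t(A([[421,88],[651,37],[718,276],[460,342]])-[390,0],3,[145,175])},[480,-230,0.2],'mat')
mt=lambda v:{'top':A([[-100,82,54],[-100,-82,54],[0,v[3],136],[0,-v[3],136]]),'scene':A([[-100,-82,54],[-100,82,54],[0,-v[3],136],[0,v[3],136]])}
fit(mt,{'top':t([[93,346],[311,323],[89,197],[322,173]],3,[295,155]),'scene':t(A([[467,66],[653,42],[446,98],[656,74]])-[390,0],3,[145,175])},[480,-230,0.1,85],'tray')
for nm,z,ps in(('cup',60,(('top',(239,243)),('scene',(311,203)))),('honey',85,(('top',(238,124)),('scene',(324,297)))),('mill',170,(('top',(269,107)),('scene',(290,287))))):
    print(nm,[back(n,[p],z)[0,:2].round().tolist() for n,p in ps])
```

```text
hopper [513.3 291.4   5.  119.2] [[-0.0, -0.5], [-0.6, -0.3], [-0.2, 0.4], [-1.0, 0.9], [-0.5, 0.5], [-1.0, -0.3], [0.1, 1.1], [-0.7, 0.0]]
mat [ 491.1 -248.9   12.7] [[-1.9, -0.9], [0.2, -1.2], [0.4, 0.4], [-0.9, 1.0], [-1.2, -0.7], [-0.3, -1.5], [0.9, 0.4], [-0.9, 0.3]]
tray [ 495.8 -236.6    5.4   83.3] [[0.5, -0.5], [-0.7, 0.2], [-0.4, 1.8], [-0.3, 2.1], [-0.0, 0.3], [-0.3, 0.4], [-0.2, 1.7], [-0.3, 0.6]]
cup [[450.0, 37.0], [451.0, 38.0]]
honey [[728.0, 39.0], [726.0, 39.0]]
mill [[734.0, -36.0], [739.0, -37.0]]
```

Request:
{"op": "carry_out", "data": {"commands": [[0,0,-8,42,-22,0,1],[0,0,-16,85,-45,0,1],[0,0,-24,127,-67,0,1],[0,0,-32,170,-90,0,1],[0,0,-40,212,-112,0,1],[0,0,-48,254,-135,0,1],[0,0,-56,297,-157,0,1],[0,0,-64,339,-180,0,1],[0,0,-72,380,-202,0,1],[0,0,-81.4,424,-225,10,1],[0,0,-81.4,424,-225,14,1],[0,0,-81.4,424,-225,14,1],[0,0,-81.4,424,-225,14,1],[0,0,-81.4,424,-225,14,1]]}}

```text
time_s: 1.5
ee_pos: [495.3, -237.9, 200.3]
ee_rot: [180.0, 0.0, 95.3]
force: [0.3, 1.0, 0.5]
gripper_width: 91.1
gripper_force: 0.0
```

Run:
```python
from h import *
import json
cv2.imwrite("pics/top1.png",np.vstack([np.hstack([grab_frame("top")[130:330,250:450,::-1],grab_frame("scene")[130:330,100:300,::-1]])]).repeat(2,0).repeat(2,1))
s=state();print({k:np.round(v,3).tolist() for k,v in s.items()})
```

```text
{'time_s': 1.6, 'qpos': [-26.836, 16.533, 94.261, -0.012, 69.169, -32.123], 'qvel': [0.273, 0.094, -0.094, 0.087, -0.011, -0.171], 'effort': [0.154, -38.871, -22.66, 0.05, 0.07, 0.002], 'ee_pos': [495.503, -237.871, 200.374], 'ee_rot': [179.974, 0.03, 95.291], 'force': [0.956, -1.427, -0.75], 'torque': [-0.014, -0.11, 0.035], 'gripper_force': 0.0, 'gripper_width': 91.234}
```

View pics/top1.png

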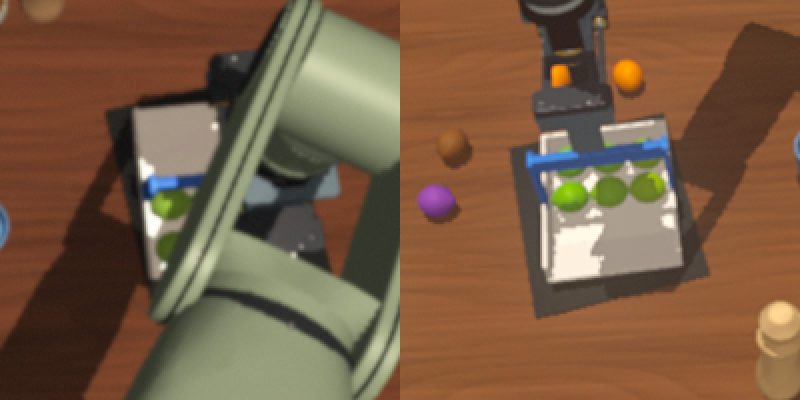

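The gripper is aligned over the bar. In the scene crop the bar runs (530,160)–(665,145) with the fingers centred above it. I'll rehearse the pour motion empty and raised, to check reach and joint ranges.

Request:
{"op": "carry_out", "data": {"commands": [[0,0,-8,26,6,-10,1],[0,0,-16,53,12,-20,1],[0,0,-24,79,18,-30,1],[0,0,-32,106,24,-40,1],[0,0,-40,132,30,-40,1],[0,0,-48,158,36,-40,1],[0,0,-56,185,42,-40,1],[0,0,-64,211,48,-40,1],[0,0,-72,238,54,-40,1],[0,0,-80,265,60,-40,1],[0,0,-88,290,65,-40,1],[0,0,-89.7,295,65.5,-40,1],[0,0,-89.7,295,65.5,-40,1],[0,0,-89.7,295,65.5,-40,1],[0,0,-89.7,295,65.5,-40,1]]}}

```text
time_s: 3.1
ee_pos: [533.4, 61.8, 240.0]
ee_rot: [-180.0, 0.0, -175.0]
force: [-0.1, 0.4, -0.2]
gripper_width: 91.5
gripper_force: 0.0
```

```bash
python3 -c "
from h import *
s=state();print({k:np.round(s[k],2).tolist() for k in('qpos','ee_pos','ee_rot')})"
```

```text
{'qpos': [5.4, 13.97, 92.0, -0.03, 74.03, -89.57], 'ee_pos': [533.4, 61.81, 240.03], 'ee_rot': [-179.97, 0.0, -175.02]}
```

Request:
{"op": "carry_out", "data": {"commands": [[8,0,0,0,12,-14,1],[16,0,0,0,27,-26,1],[24,0,0,0,42,-36,1],[32,0,0,0,59,-43,1],[40,0,0,0,77,-48,1],[48,0,0,0,95,-51,1],[50,0,0,0,100,-51,1],[50,0,0,0,100,-51,1],[50,0,0,0,100,-51,1],[50,0,0,0,100,-51,1]]}}

```text
time_s: 4.1
ee_pos: [524.9, 160.9, 292.2]
ee_rot: [-130.1, 0.1, -175.0]
force: [0.2, 0.2, 1.5]
gripper_width: 91.1
gripper_force: 0.0
```

```bash
python3 -c "
from h import *
s=state();print({k:np.round(s[k],2).tolist() for k in('qpos','ee_pos','ee_rot','force')})"
```

```text
{'qpos': [38.67, 26.78, 82.33, -40.45, 100.91, -53.12], 'ee_pos': [524.86, 160.86, 292.17], 'ee_rot': [-130.1, 0.12, -175.03], 'force': [0.21, 0.21, 1.5]}
```

Request:
{"op": "carry_out", "data": {"commands": [[-8,0,0,0,-4,17,1],[-16,0,0,0,-8,35,1],[-24,0,0,0,-12,52,1],[-32,0,0,0,-16,70,1],[-40,0,0,0,-20,87,1],[-48,0,0,0,-24,105,1],[-50,0,0,0,-25.2,109.4,1],[-50,0,0,0,-25.2,109.4,1],[-50,0,0,0,-25.2,109.4,1]]}}

```text
time_s: 5.0
ee_pos: [533.5, 62.0, 241.0]
ee_rot: [-180.0, 0.1, -175.0]
force: [0.3, -0.1, -0.4]
gripper_width: 91.6
gripper_force: 0.0
```

```bash
cat > to.py <<'E'
import sys
from h import *
# needed turn/shift from the present pose to world TCP pose x y z yaw (tool down)
s=state();v=list(map(float,sys.argv[1:5]))
R=Rn.from_euler('xyz',s['ee_rot'],degrees=True);G=Rn.from_euler('xyz',[180,0,v[3]],degrees=True)
print('turn',(R.inv()*G).as_rotvec(degrees=True).round(1),'shift',R.inv().apply(np.array(v[:3])-s['ee_pos']).round(1))
print({k:np.round(s[k],2).tolist() for k in('time_s','qpos','ee_pos','ee_rot','force','torque','gripper_width','gripper_force')})
E
python3 to.py 495.8 -236.5 160 95.4
```

```text
turn [ 0.1  0.1 89.6] shift [  63.6 -294.1   81. ]
{'time_s': 5.0, 'qpos': [5.42, 13.89, 91.96, -0.03, 74.04, -89.56], 'ee_pos': [533.47, 62.01, 241.0], 'ee_rot': [-179.97, 0.11, -175.01], 'force': [0.33, -0.1, -0.4], 'torque': [0.09, -0.2, -0.02], 'gripper_width': 91.61, 'gripper_force': 0.0}
```

Request:
{"op": "carry_out", "data": {"commands": [[0,0,8,6,-26,0,1],[0,0,16,12,-53,0,1],[0,0,24,18,-79,0,1],[0,0,32,24,-106,0,1],[0,0,40,30,-132,0,1],[0,0,48,36,-158,10,1],[0,0,56,42,-185,20,1],[0,0,64,48,-211,35,1],[0,0,72,54,-238,50,1],[0,0,80,60,-265,65,1],[0,0,88,63,-290,81,1],[0,0,89.6,63.6,-294,81,1],[0,0,89.6,63.6,-294,100,1],[0,0,89.6,63.6,-294,120,1],[0,0,89.6,63.6,-294,136,1],[0,0,89.6,63.6,-294,136,1],[0,0,89.6,63.6,-294,136,1]]}}

```text
time_s: 6.7
ee_pos: [497.3, -234.5, 104.9]
ee_rot: [179.9, 0.0, 95.7]
force: [0.7, 0.1, 0.3]
gripper_width: 91.3
gripper_force: 0.0
```

Request:
{"op": "carry_out", "data": {"commands": [[0,0,0,0,0,0,0.7],[0,0,0,0,0,0,0.4],[0,0,0,0,0,0,0.2],[0,0,0,0,0,0,0],[0,0,0,0,0,0,-0.2],[0,0,0,0,0,0,-0.35],[0,0,0,0,0,0,-0.45],[0,0,0,0,0,0,-0.55],[0,0,0,0,0,0,-0.62],[0,0,0,0,0,0,-0.68],[0,0,0,0,0,0,-0.74],[0,0,0,0,0,0,-0.8],[0,0,0,0,0,0,-1],[0,0,0,0,0,0,-1],[0,0,0,0,0,0,-1]], "force": 20}}

```text
time_s: 8.2
ee_pos: [496.6, -235.4, 103.9]
ee_rot: [180.0, 0.0, 95.5]
force: [1.5, 1.3, -1.4]
gripper_width: 11.8
gripper_force: 20.0
```

Request:
{"op": "carry_out", "data": {"commands": [[0,0,0,0,0,0,-1],[0,0,0,0,0,0,-1],[0,0,0,0,0,0,-1],[0,0,0,0,0,0,-1]], "force": 50}}

```text
time_s: 8.6
ee_pos: [496.6, -235.4, 103.9]
ee_rot: [180.0, -0.0, 95.5]
force: [2.2, 1.3, -1.6]
gripper_width: 11.7
gripper_force: 50.0
```

```bash
python3 to.py 495.8 -236.5 160 95.4
python3 - <<'E'
from h import *
cv2.imwrite("pics/g2.png",grab_frame("scene")[130:330,90:340,::-1].repeat(3,0).repeat(3,1))
E
```

```text
turn [ 0.  -0.   0.1] shift [ -1.   -0.9 -56.1]
{'time_s': 8.6, 'qpos': [-26.57, 21.4, 102.19, 0.02, 56.39, -32.1], 'ee_pos': [496.63, -235.38, 103.92], 'ee_rot': [179.98, -0.0, 95.52], 'force': [2.19, 1.35, -1.57], 'torque': [0.17, -0.46, -0.08], 'gripper_width': 11.72, 'gripper_force': 49.99}
```

View pics/g2.png

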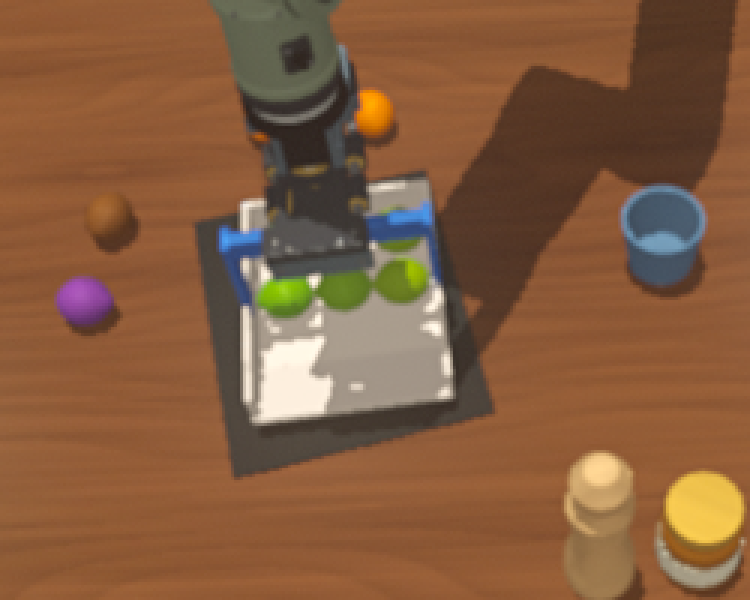

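The grip is on the bar: the opening reads 11.7 mm, the bar spans (222,240)–(435,215) and the gripper is near its middle. Now I'll lift it smoothly.

Request:
{"op": "carry_out", "data": {"commands": [[0,0,0,0,0,-2,-1],[0,0,0,0,0,-5,-1],[0,0,0,0,0,-10,-1],[0,0,0,0,0,-18,-1],[0,0,0,0,0,-28,-1],[0,0,0,0,0,-40,-1],[0,0,0,0,0,-54,-1],[0,0,0,0,0,-68,-1],[0,0,0,0,0,-82,-1],[0,0,0,0,0,-96,-1],[0,0,0,0,0,-110,-1],[0,0,0,0,0,-122,-1],[0,0,0,0,0,-130,-1],[0,0,0,0,0,-135,-1],[0,0,0,0,0,-136,-1],[0,0,0,0,0,-136,-1]]}}

```text
time_s: 10.25
ee_pos: [496.2, -235.4, 239.6]
ee_rot: [-180.0, -0.0, 95.5]
force: [0.3, 0.6, -7.0]
gripper_width: 12.0
gripper_force: 50.0
```

```bash
python3 to.py 533 60 240 185
```

```text
turn [ -0.   -0.  -89.5] shift [290.4  65.   -0.3]
{'time_s': 10.25, 'qpos': [-26.57, 15.13, 90.46, -0.0, 74.45, -32.1], 'ee_pos': [496.22, -235.36, 239.6], 'ee_rot': [-179.96, -0.02, 95.53], 'force': [0.32, 0.61, -7.01], 'torque': [-0.03, -0.31, 0.04], 'gripper_width': 11.98, 'gripper_force': 50.0}
```

Request:
{"op": "carry_out", "data": {"commands": [[0,0,-0.6,2,0.5,0,-1],[0,0,-2.5,8.5,1.8,0,-1],[0,0,-5.5,18.5,4,0,-1],[0,0,-9.3,31.5,6.8,0,-1],[0,0,-14,47.2,10.3,0,-1],[0,0,-19.3,65.4,14.2,0,-1],[0,0,-25.2,85.4,18.6,0,-1],[0,0,-31.5,106.6,23.2,0,-1],[0,0,-38,128.7,28,0,-1],[0,0,-44.8,151.4,33,0,-1],[0,0,-51.5,174,37.8,0,-1],[0,0,-58,196.2,42.6,0,-1],[0,0,-64.3,217.4,47.2,0,-1],[0,0,-70.2,237.4,51.6,0,-1],[0,0,-75.5,255.6,55.5,0,-1],[0,0,-80.2,271.3,59,0,-1],[0,0,-84,284.3,61.8,0,-1],[0,0,-87,294.3,64,0,-1],[0,0,-89,300.7,65.3,0,-1],[0,0,-89.5,302.8,65.8,0,-1]]}}

```text
time_s: 12.25
ee_pos: [532.4, 73.1, 239.6]
ee_rot: [180.0, -0.0, -174.9]
force: [-0.6, 0.2, -6.9]
gripper_width: 11.6
gripper_force: 50.0
```

Request:
{"op": "carry_out", "data": {"commands": [[0,0,0,0,0,0,-1],[0,0,0,0,0,0,-1],[0,0,0,0,0,2,-1],[0,0,0,0,0,5,-1],[0,0,0,0,0,8,-1],[0,0,0,0,0,10,-1],[0,0,0,0,0,10,-1]]}}

```text
time_s: 12.95
ee_pos: [532.5, 72.1, 229.4]
ee_rot: [-180.0, -0.1, -175.0]
force: [0.3, 0.3, -6.8]
gripper_width: 12.0
gripper_force: 50.0
```

```bash
python3 to.py 532.5 72.3 200 185
python3 - <<'E'
from h import *
a=grab_frame("scene")[100:320,210:490,::-1];b=grab_frame("top")[130:350,40:320,::-1]
cv2.imwrite("pics/c3.png",cv2.resize(np.hstack([a,b]),(784,308)))
E
```

```text
turn [-0.  -0.1  0. ] shift [-0.1  0.1 29.4]
{'time_s': 12.95, 'qpos': [6.49, 14.39, 92.97, -0.0, 72.7, -88.52], 'ee_pos': [532.45, 72.15, 229.39], 'ee_rot': [-179.99, -0.06, -174.98], 'force': [0.28, 0.28, -6.84], 'torque': [0.21, -0.1, -0.03], 'gripper_width': 12.01, 'gripper_force': 50.0}
```

View pics/c3.png

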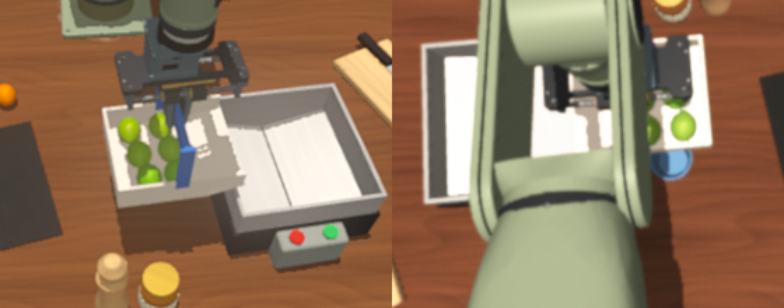

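The tray is level with all six limes behind the ramp. Its spout edge, (205–245, 100–185) in the left crop, is just over the hopper's near wall. I'll lower it gently and feel for contact.

Request:
{"op": "carry_out", "data": {"commands": [[0,0,0,0,0,2,-1],[0,0,0,0,0,5,-1],[0,0,0,0,0,8,-1],[0,0,0,0,0,11,-1],[0,0,0,0,0,13,-1],[0,0,0,0,0,14,-1],[0,0,0,0,0,14,-1]]}}

```text
time_s: 13.75
ee_pos: [532.7, 72.3, 215.7]
ee_rot: [-180.0, -0.0, -175.0]
force: [0.2, -0.8, -6.4]
gripper_width: 11.8
gripper_force: 50.0
```

Request:
{"op": "carry_out", "data": {"commands": [[0,0,0,0,0,1,-1],[0,0,0,0,0,2,-1],[0,0,0,0,0,3,-1],[0,0,0,0,0,4,-1],[0,0,0,0,0,4,-1]]}}

```text
time_s: 14.25
ee_pos: [532.6, 72.3, 211.7]
ee_rot: [-180.0, -0.0, -175.0]
force: [-0.3, 0.1, -6.3]
gripper_width: 11.9
gripper_force: 50.0
```

Request:
{"op": "carry_out", "data": {"commands": [[0,0,0,0,0,1,-1],[0,0,0,0,0,2,-1],[0,0,0,0,0,2,-1]]}}

```text
time_s: 14.55
ee_pos: [532.6, 72.3, 209.7]
ee_rot: [-180.0, -0.0, -175.0]
force: [-0.4, 0.4, -7.1]
gripper_width: 11.5
gripper_force: 50.0
```

Request:
{"op": "carry_out", "data": {"commands": [[0,0,0,0,0,1,-1],[0,0,0,0,0,2,-1],[0,0,0,0,0,2,-1]]}}

```text
time_s: 14.85
ee_pos: [532.6, 72.3, 207.7]
ee_rot: [-180.0, -0.0, -175.0]
force: [0.0, -0.0, -6.8]
gripper_width: 11.6
gripper_force: 50.0
```

Request:
{"op": "carry_out", "data": {"commands": [[0,0,0,0,0,0.5,-1],[0,0,0,0,0,1,-1],[0,0,0,0,0,1,-1]]}}

```text
time_s: 15.15
ee_pos: [532.9, 72.2, 207.3]
ee_rot: [-180.0, 0.0, -175.0]
force: [-1.0, 0.1, -4.6]
gripper_width: 11.4
gripper_force: 50.0
```

Request:
{"op": "carry_out", "data": {"commands": [[0,0,0,0,0,0.5,-1],[0,0,0,0,0,1,-1],[0,0,0,0,0,1,-1]]}}

```text
time_s: 15.45
ee_pos: [533.0, 71.9, 206.9]
ee_rot: [-180.0, 0.1, -175.0]
force: [-2.4, -2.4, 1.4]
gripper_width: 11.4
gripper_force: 50.0
```

Contact is at TCP z of about 207.3, so the rim is near 124 mm. I'll shift the spout 3 mm further in with a light touch.

Request:
{"op": "carry_out", "data": {"commands": [[0,0,0,0,0,-0.7,-1],[0,0,0,0,1,-1,-1],[0,0,0,0,2,-1.2,-1],[0,0,0,0,3,-1.5,-1],[0,0,0,0,3,-1.5,-1],[0,0,0,0,3,-1.5,-1]]}}

```text
time_s: 16.05
ee_pos: [533.0, 74.5, 207.5]
ee_rot: [-179.9, 0.1, -175.0]
force: [0.4, -5.6, -1.0]
gripper_width: 11.9
gripper_force: 50.0
```

Request:
{"op": "carry_out", "data": {"commands": [[1,0,0,0,1.5,-1.7,-1],[3,0,0,0,4.5,-4.8,-1],[5,0,0,0,7.7,-7.9,-1],[6,0,0,0,9.3,-9.3,-1],[6,0,0,0,9.3,-9.3,-1],[6,0,0,0,9.3,-9.3,-1]]}}

```text
time_s: 16.65
ee_pos: [532.0, 85.1, 216.6]
ee_rot: [-174.1, 0.0, -175.0]
force: [1.7, -2.3, -1.4]
gripper_width: 11.9
gripper_force: 50.0
```

```bash
python3 to.py 532.5 72.3 200 185
```

```text
turn [-5.9  0.   0. ] shift [  0.6 -11.   17.8]
{'time_s': 16.65, 'qpos': [11.53, 15.31, 93.84, -6.22, 71.57, -81.51], 'ee_pos': [532.0, 85.09, 216.59], 'ee_rot': [-174.07, 0.05, -174.95], 'force': [1.65, -2.3, -1.35], 'torque': [0.24, -0.3, 0.1], 'gripper_width': 11.88, 'gripper_force': 50.0}
```

Request:
{"op": "carry_out", "data": {"commands": [[1.5,0,0,0,2.2,-2.4,-1],[3,0,0,0,4.55,-4.7,-1],[4.5,0,0,0,6.9,-7,-1],[6,0,0,0,9.3,-9.2,-1],[6,0,0,0,9.3,-9.2,-1],[6,0,0,0,9.3,-9.2,-1]]}}

```text
time_s: 17.25
ee_pos: [530.7, 95.6, 224.6]
ee_rot: [-168.1, -0.0, -174.9]
force: [1.3, 0.9, -4.5]
gripper_width: 11.8
gripper_force: 50.0
```

Request:
{"op": "carry_out", "data": {"commands": [[1.5,0,0,0,2.3,-2.2,-1],[3,0,0,0,4.6,-4.5,-1],[4.5,0,0,0,7,-6.6,-1],[6,0,0,0,9.5,-8.6,-1],[6,0,0,0,9.5,-8.6,-1],[6,0,0,0,9.5,-8.6,-1]]}}

```text
time_s: 17.85
ee_pos: [529.9, 106.1, 231.6]
ee_rot: [-162.0, 0.0, -174.9]
force: [-0.8, 0.5, 0.8]
gripper_width: 11.7
gripper_force: 50.0
```

Request:
{"op": "carry_out", "data": {"commands": [[1.5,0,0,0,2.2,-2.6,-1],[3,0,0,0,4.4,-5.1,-1],[4.5,0,0,0,6.7,-7.6,-1],[6,0,0,0,9.1,-10,-1],[6,0,0,0,9.1,-10,-1],[6,0,0,0,9.1,-10,-1]]}}

```text
time_s: 18.45
ee_pos: [529.0, 118.2, 237.7]
ee_rot: [-156.0, 0.0, -174.9]
force: [-0.7, 2.8, -1.8]
gripper_width: 11.5
gripper_force: 50.0
```

Request:
{"op": "carry_out", "data": {"commands": [[1.5,0,0,0,2.2,-2.5,-1],[3,0,0,0,4.45,-5,-1],[4.5,0,0,0,6.8,-7.4,-1],[6,0,0,0,9.15,-9.75,-1],[6,0,0,0,9.15,-9.75,-1],[6,0,0,0,9.15,-9.75,-1]]}}

```text
time_s: 19.05
ee_pos: [527.7, 130.2, 242.9]
ee_rot: [-150.0, -0.0, -174.9]
force: [-0.3, 2.2, -2.0]
gripper_width: 11.9
gripper_force: 50.0
```

```bash
python3 to.py 532.5 72.3 200 185
python3 - <<'E'
from h import *
a=grab_frame("scene")[100:320,210:490,::-1]
cv2.imwrite("pics/p4.png",cv2.resize(a,None,fx=2,fy=2))
E
```

```text
turn [-30.   -0.    0.1] shift [  0.3 -28.9  66.2]
{'time_s': 19.05, 'qpos': [28.99, 20.51, 88.7, -27.31, 84.65, -60.13], 'ee_pos': [527.68, 130.23, 242.87], 'ee_rot': [-150.01, -0.02, -174.93], 'force': [-0.29, 2.22, -1.98], 'torque': [1.55, 0.0, 0.0], 'gripper_width': 11.87, 'gripper_force': 50.0}
```

View pics/p4.png

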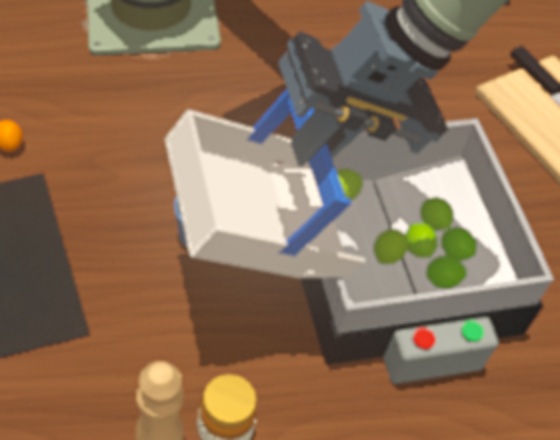

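At 30° tilt, five limes lie in the hopper around (390–460, 213–272), and one at (345,183) is near or past the spout. I'll tip further, still resting on the rim.

Request:
{"op": "carry_out", "data": {"commands": [[1.5,0,0,0,2.3,-2.3,-1],[3,0,0,0,4.6,-4.7,-1],[4.5,0,0,0,7,-7.1,-1],[6,0,0,0,9.4,-9.4,-1],[7.5,0,0,0,11.9,-11.7,-1],[9,0,0,0,14.4,-14,-1],[10.5,0,0,0,17,-16.1,-1],[12,0,0,0,19.5,-18.2,-1],[12,0,0,0,19.5,-18.2,-1],[12,0,0,0,19.5,-18.2,-1],[12,0,0,0,19.5,-18.2,-1],[12,0,0,0,19.5,-18.2,-1]]}}

```text
time_s: 20.3
ee_pos: [525.3, 155.8, 248.7]
ee_rot: [-138.1, -0.0, -175.0]
force: [0.1, 2.8, -4.1]
gripper_width: 11.9
gripper_force: 50.0
```

```bash
python3 to.py 532.5 72.3 200 185
python3 - <<'E'
from h import *
a=grab_frame("scene")[100:320,210:490,::-1];b=grab_frame("top")[130:350,40:320,::-1]
cv2.imwrite("pics/p5.png",cv2.resize(np.hstack([a,b]),None,fx=1.42,fy=1.42,interpolation=2))
E
```

```text
turn [-41.9  -0.    0. ] shift [  0.1 -29.8  92.2]
{'time_s': 20.3, 'qpos': [35.81, 25.36, 86.19, -35.05, 92.58, -53.11], 'ee_pos': [525.34, 155.8, 248.71], 'ee_rot': [-138.08, -0.02, -174.99], 'force': [0.07, 2.82, -4.11], 'torque': [1.85, 0.04, 0.05], 'gripper_width': 11.94, 'gripper_force': 50.0}
```

View pics/p5.png

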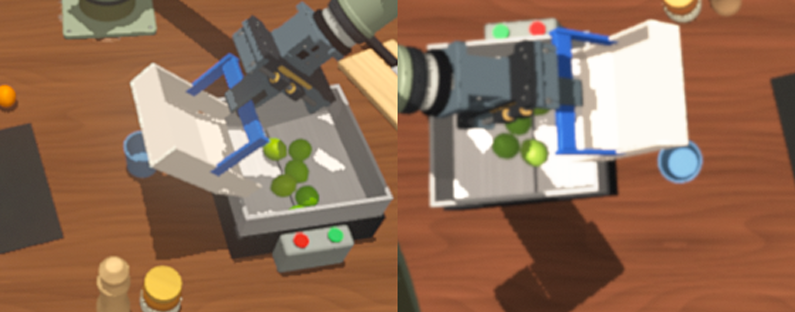

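At 42° the tray floor behind the bar is empty in the top view, and the limes lie in the tub at (275–307, 148–207). I'll tip a bit more for certainty and count green blobs numerically.

Request:
{"op": "carry_out", "data": {"commands": [[1.5,0,0,0,2.5,-2.1,-1],[3,0,0,0,4.9,-4.4,-1],[4.5,0,0,0,7.2,-6.9,-1],[6,0,0,0,9.5,-9.3,-1],[7.5,0,0,0,12,-11.6,-1],[9,0,0,0,14.5,-13.8,-1],[10.5,0,0,0,17,-16,-1],[12,0,0,0,19.6,-18.1,-1],[12,0,0,0,19.6,-18.1,-1],[12,0,0,0,19.6,-18.1,-1],[12,0,0,0,19.6,-18.1,-1]]}}

```text
time_s: 21.5
ee_pos: [523.0, 182.5, 248.6]
ee_rot: [-126.1, -0.0, -175.0]
force: [0.4, 2.6, -2.6]
gripper_width: 11.8
gripper_force: 50.0
```

```bash
python3 to.py 532.5 72.3 200 185
python3 - <<'E'
from h import *
for n,(x0,x1,y0,y1) in(("scene",(280,500,120,300)),("top",(40,300,130,300))):
    im=grab_frame(n)[:,:,::-1].copy();cv2.imwrite(f"pics/q_{n}.png",im);hsv=cv2.cvtColor(im,cv2.COLOR_BGR2HSV)
    m=cv2.inRange(hsv,(30,100,30),(65,255,255));m[:y0]=0;m[y1:]=0;m[:,:x0]=0;m[:,x1:]=0
    k,l,st,c=cv2.connectedComponentsWithStats(m)
    d=cv2.distanceTransform(m,cv2.DIST_L2,5);pk=(d==cv2.dilate(d,np.ones((9,9))))&(d>2.5)
    print(n,[(st[i].tolist(),back(n,[c[i]],70)[0,:2].round().tolist()) for i in range(1,k) if st[i,4]>15]);print(np.c_[np.argwhere(pk)[:,::-1],d[pk].round(1)].tolist())
E
```

```text
turn [-53.9  -0.    0.1] shift [  0.2 -25.9 118. ]
{'time_s': 21.5, 'qpos': [41.21, 31.25, 83.87, -41.52, 100.49, -48.04], 'ee_pos': [523.0, 182.48, 248.61], 'ee_rot': [-126.11, -0.05, -174.97], 'force': [0.37, 2.65, -2.55], 'torque': [2.03, 0.04, -0.0], 'gripper_width': 11.77, 'gripper_force': 50.0}
scene [([401, 198, 29, 41, 592], [524.0, 294.0]), ([398, 202, 14, 11, 93], [489.0, 274.0]), ([414, 231, 20, 16, 206], [583.0, 303.0])]
[[421.0, 205.0, 7.199999809265137], [405.0, 208.0, 4.199999809265137], [406.0, 208.0, 4.199999809265137], [418.0, 221.0, 7.599999904632568], [419.0, 221.0, 7.599999904632568], [410.0, 230.0, 7.599999904632568], [425.0, 238.0, 7.0], [426.0, 238.0, 7.0]]
top [([107, 148, 11, 9, 40], [666.0, 336.0]), ([127, 168, 7, 17, 93], [607.0, 291.0]), ([107, 208, 37, 39, 653], [488.0, 302.0])]
[[130.0, 176.0, 4.0], [125.0, 216.0, 7.599999904632568], [124.0, 217.0, 7.599999904632568], [116.0, 232.0, 8.399999618530273], [131.0, 234.0, 5.0], [130.0, 235.0, 5.0], [131.0, 235.0, 5.0]]
```

Run:
```python
import cv2,numpy as np
a=cv2.imread("pics/q_scene.png")[130:270,310:490];b=cv2.imread("pics/q_top.png")[140:280,60:240]
cv2.imwrite("pics/p6.png",cv2.resize(np.hstack([a,b]),None,fx=2.2,fy=2.2,interpolation=2))
```

```text
(no output)
```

View pics/p6.png

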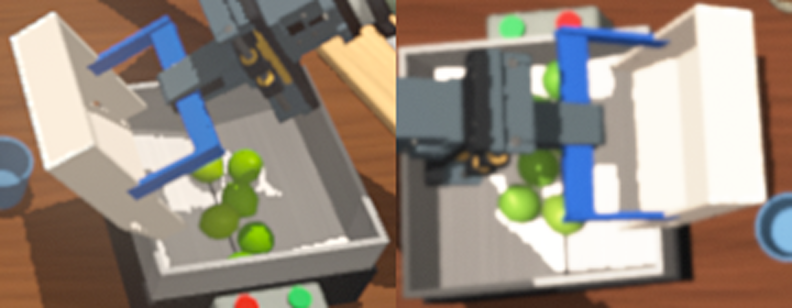

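All six limes lie along the tub's valley: left crop (208,170), (245,165), (240,198), (220,220), (257,238) and (240,257). The tray is empty, so I'll lift it straight up first.

Request:
{"op": "carry_out", "data": {"commands": [[0,0,0,0,-2.4,-1.8,-1],[0,0,0,0,-8,-6,-1],[0,0,0,0,-20,-14.6,-1],[0,0,0,0,-36,-26,-1],[0,0,0,0,-48.5,-35.3,-1],[0,0,0,0,-48.5,-35.3,-1],[0,0,0,0,-48.5,-35.3,-1]]}}

```text
time_s: 22.3
ee_pos: [523.0, 182.2, 309.7]
ee_rot: [-126.1, 0.0, -175.0]
force: [-0.3, -1.2, -4.3]
gripper_width: 11.9
gripper_force: 50.0
```

```bash
python3 to.py 532.5 70 300 185
```

```text
turn [-53.9   0.    0. ] shift [  0.3 -58.4  96.8]
{'time_s': 22.3, 'qpos': [41.22, 28.73, 79.14, -42.72, 105.88, -52.97], 'ee_pos': [522.97, 182.21, 309.69], 'ee_rot': [-126.06, 0.03, -174.98], 'force': [-0.28, -1.16, -4.29], 'torque': [1.4, -0.05, -0.03], 'gripper_width': 11.91, 'gripper_force': 50.0}
```

Request:
{"op": "carry_out", "data": {"commands": [[-4,0,0,0,-4,7,-1],[-9,0,0,0,-10,16,-1],[-15,0,0,0,-16,27,-1],[-21,0,0,0,-23,38,-1],[-27,0,0,0,-29,48,-1],[-33,0,0,0,-36,59,-1],[-39,0,0,0,-42,70,-1],[-45,0,0,0,-49,81,-1],[-50,0,0,0,-54,90,-1],[-54,0,0,0,-58.4,96.8,-1],[-54,0,0,0,-58.4,96.8,-1],[-54,0,0,0,-58.4,96.8,-1]]}}

```text
time_s: 23.5
ee_pos: [532.1, 69.3, 298.8]
ee_rot: [-179.9, -0.2, -175.0]
force: [-0.1, 1.5, -3.4]
gripper_width: 11.8
gripper_force: 50.0
```

```bash
python3 to.py 491.5 -248.5 240 102.7
```

```text
turn [-0.2 -0.1 82.3] shift [  67.7 -313.    59.6]
{'time_s': 23.5, 'qpos': [6.26, 12.52, 85.55, -0.1, 82.12, -88.69], 'ee_pos': [532.11, 69.31, 298.84], 'ee_rot': [-179.9, -0.19, -175.04], 'force': [-0.08, 1.53, -3.44], 'torque': [0.17, -0.13, -0.02], 'gripper_width': 11.78, 'gripper_force': 50.0}
```

Force shows the tray is empty. Now I'll carry it back over the mat, aligned with the mat.

Request:
{"op": "carry_out", "data": {"commands": [[0,0,3,2,-11,0,-1],[0,0,8,7,-31,0,-1],[0,0,14,12,-55,0,-1],[0,0,21,17,-80,5,-1],[0,0,28,23,-106,10,-1],[0,0,35,29,-133,18,-1],[0,0,42,35,-160,26,-1],[0,0,49,40,-186,34,-1],[0,0,56,46,-213,42,-1],[0,0,63,52,-240,49,-1],[0,0,70,58,-266,55,-1],[0,0,76,63,-290,59,-1],[0,0,80.5,66.5,-306,60,-1],[0,0,82.3,67.7,-313,60,-1],[0,0,82.3,67.7,-313,60,-1],[0,0,82.3,67.7,-313,60,-1],[0,0,82.3,67.7,-313,60,-1]]}}

```text
time_s: 25.2
ee_pos: [493.2, -246.5, 240.0]
ee_rot: [-180.0, -0.0, 102.9]
force: [-0.3, 0.4, -3.1]
gripper_width: 11.9
gripper_force: 50.0
```

```bash
python3 to.py 491.1 -248.9 112 102.7
python3 - <<'E'
from h import *
for n,ps in (("scene",0),("top",0)):
    im=grab_frame(n)[:,:,::-1].copy();cv2.imwrite(f"pics/r_{n}.png",im)
E
```

```text
turn [-0.  -0.   0.2] shift [ -1.9  -2.5 128. ]
{'time_s': 25.2, 'qpos': [-27.76, 15.3, 90.17, 0.01, 74.55, -40.61], 'ee_pos': [493.18, -246.53, 240.01], 'ee_rot': [-179.99, -0.01, 102.85], 'force': [-0.34, 0.37, -3.14], 'torque': [-0.04, -0.21, -0.04], 'gripper_width': 11.9, 'gripper_force': 50.0}
```

Request:
{"op": "carry_out", "data": {"commands": [[0,0,0,-1,-1,5,-1],[0,0,0,-2,-2.5,15,-1],[0,0,0,-2,-2.5,30,-1],[0,0,0,-2,-2.5,48,-1],[0,0,0,-2,-2.5,66,-1],[0,0,0,-2,-2.5,84,-1],[0,0,0,-2,-2.5,102,-1],[0,0,0,-2,-2.5,116,-1],[0,0,0,-2,-2.5,125,-1],[0,0,0,-2,-2.5,130,-1],[0,0,0,-2,-2.5,132,-1],[0,0,0,-2,-2.5,132,-1],[0,0,0,-2,-2.5,132,-1]]}}

```text
time_s: 26.6
ee_pos: [491.4, -250.5, 108.5]
ee_rot: [179.9, 0.1, 102.7]
force: [0.2, 0.4, -3.8]
gripper_width: 11.6
gripper_force: 50.0
```

Request:
{"op": "carry_out", "data": {"commands": [[0,0,0,0,0,1,-1],[0,0,0,0,0,2,-1],[0,0,0,0,0,3,-1],[0,0,0,0,0,3,-1]]}}

```text
time_s: 27.0
ee_pos: [490.8, -250.2, 104.8]
ee_rot: [-180.0, -0.0, 102.7]
force: [0.4, 0.1, -3.7]
gripper_width: 12.2
gripper_force: 50.0
```

Request:
{"op": "carry_out", "data": {"commands": [[0,0,0,-0.5,0,0.5,-1],[0,0,0,-1,0,1,-1],[0,0,0,-1,0,1,-1]]}}

```text
time_s: 27.3
ee_pos: [491.2, -251.2, 104.0]
ee_rot: [180.0, 0.0, 102.7]
force: [-0.3, -0.7, -3.7]
gripper_width: 11.2
gripper_force: 50.0
```

Request:
{"op": "carry_out", "data": {"commands": [[0,0,0,0,0,0.5,-1],[0,0,0,0,0,0.8,-1],[0,0,0,0,0,0.8,-1]]}}

```text
time_s: 27.6
ee_pos: [491.3, -251.3, 103.9]
ee_rot: [180.0, 0.0, 102.7]
force: [-1.6, 1.2, 5.9]
gripper_width: 11.9
gripper_force: 50.0
```

Request:
{"op": "carry_out", "data": {"commands": [[0,0,0,0,0,-1.5,-1],[0,0,0,1.2,0.3,-1.5,-1],[0,0,0,2.4,0.3,-1.5,-1],[0,0,0,2.4,0.3,-1,-1],[0,0,0,2.4,0.3,-0.6,-1],[0,0,0,2.4,0.3,-0.6,-1]]}}

```text
time_s: 28.2
ee_pos: [490.7, -248.4, 104.0]
ee_rot: [-180.0, -0.0, 102.7]
force: [-2.2, 2.8, 1.4]
gripper_width: 12.0
gripper_force: 50.0
```

Request:
{"op": "carry_out", "data": {"commands": [[0,0,0,0,0,0,-0.7],[0,0,0,0,0,0,-0.6],[0,0,0,0,0,0,-0.4],[0,0,0,0,0,0,-0.2],[0,0,0,0,0,0,0],[0,0,0,0,0,0,0.2],[0,0,0,0,0,0,0.5],[0,0,0,0,0,0,0.8],[0,0,0,0,0,0,0.8]]}}

```text
time_s: 29.1
ee_pos: [490.9, -248.8, 103.7]
ee_rot: [180.0, 0.0, 102.7]
force: [0.0, -0.1, -0.0]
gripper_width: 71.4
gripper_force: 0.0
```

Request:
{"op": "carry_out", "data": {"commands": [[0,0,0,0,0,-3,0.8],[0,0,0,0,0,-12,0.8],[0,0,0,0,0,-30,0.8],[0,0,0,0,0,-60,0.8],[0,0,0,0,0,-90,0.8],[0,0,0,0,0,-120,0.8],[0,0,0,-40,0,-130,0.8],[0,0,0,-80,0,-130,0.8],[0,0,0,-120,0,-130,0.8],[0,0,0,-160,0,-130,0.8],[0,0,0,-200,0,-130,0.8],[0,0,0,-240,0,-130,0.8],[0,0,0,-240,0,-130,0.8]]}}

```text
time_s: 30.4
ee_pos: [543.7, -487.5, 232.4]
ee_rot: [-180.0, 0.1, 102.5]
force: [0.3, 0.3, 0.4]
gripper_width: 82.2
gripper_force: 0.0
```

Run:
```python
from h import *
s=state();print(s['time_s'],s['ee_pos'].round(),s['gripper_width'],s['force'].round(1))
for n in("scene","top"):
    im=grab_frame(n)[:,:,::-1].copy();cv2.imwrite(f"pics/f_{n}.png",im);hsv=cv2.cvtColor(im,cv2.COLOR_BGR2HSV)
    m=cv2.inRange(hsv,(105,140,60),(125,255,255));k,l,st,c=cv2.connectedComponentsWithStats(m)
    for i in range(1,k):
        if st[i,4]>60:
            r=cv2.minAreaRect(np.argwhere(l==i)[:,::-1].astype(np.float32));b=back(n,cv2.boxPoints(r),136)[:,:2];print(n,st[i,4],b.mean(0).round(),b.round().tolist())
    m=cv2.inRange(hsv,(30,100,30),(65,255,255));d=cv2.distanceTransform(m,cv2.DIST_L2,5);pk=(d==cv2.dilate(d,np.ones((9,9))))&(d>3)
    print([p for p in np.argwhere(pk)[:,::-1].tolist() if 50<p[0]<470 and 140<p[1]<320])
    for nm,z,p in(('cup',60,{'top':(239,243),'scene':(311,203)}),('honey',85,{'top':(238,124),'scene':(324,297)}),('mill',170,{'top':(269,107),'scene':(290,287)})):
        x,y=p[n];o=cv2.imread(f"pics/{n}0.png");t=o[y-12:y+12,x-12:x+12];r=cv2.matchTemplate(im[y-22:y+22,x-22:x+22],t,cv2.TM_CCOEFF_NORMED);print(nm,cv2.minMaxLoc(r)[1],cv2.minMaxLoc(r)[3])
```

```text
30.4 [ 544. -488.  232.] 82.17537251132525 [0.3 0.3 0.4]
scene 175 [ 484. -229.] [[485.0, -292.0], [461.0, -171.0], [483.0, -167.0], [506.0, -287.0]]
[[402, 204], [403, 205], [404, 205], [421, 205], [418, 221], [409, 230], [425, 237], [425, 238], [426, 238]]
cup 0.9993160963058472 (10, 10)
honey 0.9996254444122314 (10, 10)
mill 0.9997015595436096 (10, 10)
top 343 [ 488. -253.] [[478.0, -174.0], [517.0, -327.0], [497.0, -331.0], [458.0, -179.0]]
[[112, 152], [135, 176], [123, 191], [137, 202], [125, 215], [116, 232], [136, 237]]
cup 0.9994168877601624 (10, 10)
honey 0.9948445558547974 (10, 10)
mill 0.995067834854126 (10, 10)
```

```bash
python3 -c "
from workcell import workorder
print(workorder.job_done())"
```

```text
the job is handed in; nothing more can be done
None
```

I handed the job in at about 30 s: all six limes are in the hopper, the empty tray is upright on its mat within about 5 mm of the middle, the gripper is clear, and the mill, honey jar and cup have not moved.

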